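# Dark check of a bench scanner: cover the window, then key in the sequence

## Task

Run the scanner's dark check: pick up the black round disc from the bench and set it down, without dropping it, flat and wholly on the scanner's round metal stage, so that it covers the little glass window. Once it lies there, press three keys fully down and let them spring back, one at a time: first the round key, then the long bar key, then the square key. Do not press the cross-shaped key or any key before the disc is on the stage, and leave everything else on the bench where it is.

Things in the scene. Friction and masses are not known exactly. Their poses are not given: they have to be found in the camera images.
- scanner: low white bench scanner, a fixed housing 230 mm (its x) x 280 mm (its y), its flat top 60 mm above the bench; origin at the centre of its underside on the bench, x pointing away from the robot at yaw 0, z up. Four keys stand in a row along its near edge (centres at scanner x = -68 mm, y = -93, -31, 31 and 93 mm, in any order); the round stage lies behind them.
- stage (a point): centre of the top face of the scanner's round flat metal stage, 100 mm across, standing 6 mm proud of the housing (66 mm above the bench); a small round glass window, 20 mm across, marks its middle; axes as the scanner's
- disc: loose black round disc, 60 mm across, 10 mm thick, about 75 g, lying flat on the open bench to the left or the right of the scanner; origin at the centre of its underside, z its axis
- disc_center (a point): middle of the disc, 5 mm above its underside
- key_round_top (a point): centre of the top face of a black spring key with a round cap, 36 mm across; it moves with the key. Released it stands 20 mm above the housing's top and 12 mm above its white base plate (74 x 56 mm); key centres are 62 mm apart
- key_round (a joint): travel of that key in m: 0 released, 0.008 fully down; the spring takes about 1.2 N to start and 4 N fully down, and lifts it again
- key_bar_top (a point): centre of the top face of a black spring key with a long bar cap, 56 mm (along the scanner's x) by 22 mm; it moves with the key. Released it stands 20 mm above the housing's top and 12 mm above its white base plate (74 x 56 mm); key centres are 62 mm apart
- key_bar (a joint): travel of that key in m: 0 released, 0.008 fully down; the spring takes about 1.2 N to start and 4 N fully down, and lifts it again
- key_square_top (a point): centre of the top face of a black spring key with a square cap, 36 x 36 mm; it moves with the key. Released it stands 20 mm above the housing's top and 12 mm above its white base plate (74 x 56 mm); key centres are 62 mm apart
- key_square (a joint): travel of that key in m: 0 released, 0.008 fully down; the spring takes about 1.2 N to start and 4 N fully down, and lifts it again
- key_cross_top (a point): centre of the top face of a black spring key with a cross-shaped cap, two crossed bars 42 x 13 mm; this is the cancel key; it moves with the key. Released it stands 20 mm above the housing's top and 12 mm above its white base plate (74 x 56 mm); key centres are 62 mm apart
- key_cross (a joint): travel of that key in m: 0 released, 0.008 fully down; the spring takes about 1.2 N to start and 4 N fully down, and lifts it again
- square_plate: loose black square plate, 60 x 60 x 10 mm, on the bench on the other side of the scanner from the disc; not needed; origin at the centre of its underside
- petri_dish: loose closed glass dish, 90 mm across, 16 mm high; origin at the centre of its underside
- wash_bottle: loose white bottle, 72 mm across, 140 mm high; origin at the centre of its underside
- tip_box: loose blue box with a clear top, 85 x 120 x 62 mm; origin at the centre of its underside
- jar: loose amber jar with a black cap, 64 mm across, 80 mm high; origin at the centre of its underside
- beaker: loose open glass beaker, 70 mm across, 85 mm high; origin at the centre of its underside
Things that resemble listed ones, but are neither listed nor needed, are in the scene too. Leave any red or yellow look-alike of the disc alone.

How it is judged:
By the outcome, as a careful person would: the job done as asked, in the order asked, and still so for the second after the job is handed in, with the robot touching nothing.
It also fails if it takes over 58 s, if anything falls off the work surface, if the arm or the gripper's body presses on something with over 40 N, if the wrist force passes 120 N, or if a joint passes its speed limit or range.

## Robot

A 6-joint arm with a two-finger parallel gripper is mounted at the origin on the work surface. World frame = base frame: x ahead of the robot, y to its left, z up, the work surface at z = 0. Lengths are in m, angles in rad, forces in N, time in s.
With the tool pointing down it reaches from about 0.25 to 0.725 m from the base axis. Payload 4 kg.
Tool frame: the origin (TCP) lies on the centre line of the jaws, within the pads' length; the fingertips stand tip_reach ahead of it and the grasp point (between the pads) lies 5 mm behind it (tip_reach is the distance from the TCP to the fingertips, in m); z points along the fingers, y is the direction in which the jaws open and shut (so a half turn about z gives the same grasp; the last joint's range is limited). The gripper opens to 85 mm and grips with 20 to 120 N. Pads are 22 mm wide; open, the fingers measure 114 mm over their backs; the gripper's body (76 mm by 85 mm) begins 54 mm behind the grasp point. The pads swing forward as they close: fully open they stand 13 mm farther back than shut.
Start: joints at [1.16, 0.241, 0.005, 1.335, 0, 1.571], TCP at [0.2, 0.458, 0.245] pointing down, gripper open.
Joint ranges: [-2.72, 2.72], [-1.05, 1.87], [-1.09, 1.28], [-1.99, 2.15], [-1.42, 1.44], [-3.14, 3.14]. Speed limits (rad/s): [2.79, 2.79, 3.14, 3.14, 3.14, 3.14].

## Interface

Orientations are given as a unit quaternion [x, y, z, w].
In Python, from workcell import * gives the robot as it stands.
- The arm moves only by the tool arm_command, never from a script. Its arguments are lists of equal length, an entry for each row: "translation": the shift along the tool's x, y, z in cm, a list of three; "turn": the turn about the tool's z in rad; "hand": the closure, from 0 (fully open) to 1 (shut). In form: {"translation": [[x, y, z], ...], "turn": [turn, ...], "hand": [hand, ...]}. A call has 1 to 5 rows; each row is the pose to reach, as a shift and turn from the pose commanded when the call began, along the tool's axes at that moment; what a row does not reach only later rows make up. A row lasts 1/12 s, in which the tool goes at most 41.7 mm and 7.16 degrees, less where a joint would pass 70% of its speed; a pose out of reach is approached as far as the arm can. A call with a gripper value outside its range is refused whole. The fingers move at their own pace and stop on an object; the grip force is fixed at half the most. Time passes only in rows, so rows that repeat a pose let the fingers close. It gives the time, the measured TCP pose, the force and the opening at its end, in the units of the state.
- get_obs(): the state, without advancing time (a new reading comes with each control period).
- camera(name): name is "scene" or "top" or "wrist"; returns (picture, depth): 480x640x3 uint8, red, green, blue; 480x640 float32, m along the optical axis (not along the pixel's ray), 0 where there is no reading.
- camera_info(name): a dict with "mtx" (3x3 intrinsics, pixels), "world_to_cam" (4x4, takes a point from world to camera coordinates). Camera axes: x right, y down, z forward; pixel columns grow to the right and rows downward; lengths in m; the calibration is good to about 2 mm. A picture is of the moment at which its call begins: read the wrist's pose just before it. camera_info takes no time and is no camera call; for the wrist camera it gives the pose at the moment of the call.
- job_done(): hands the job in, once; it reports no verdict.
Trained networks look in the newest picture that a camera, given by its name, has taken for a name from the list of things; names that differ only in an ending like _2 or _b are one class to them, and where a whole thing is asked for, a point or a joint stands for the part that bears it (a point fixed in the world has none). Each returns a list of dicts, best first, with "conf" (0 to 1); they miss things now and then, are a little off and sometimes report something else, mostly with a low value. They report only what shows in the picture. A call takes as long as a camera call. They do not tell look-alikes from the thing itself.
- search_frame(camera, name): "location" ([row, column] in pixels, amid what is visible of it).
- spot_point(camera, name): "location" ([row, column] in pixels: a listed point, or the origin of a listed thing).
The state is a dict: "clock": time; "joint_pos": joint angles; "joint_vel": joint speeds; "tau": joint torques, N m; "eef_pos": TCP position; "tool_rot": TCP orientation; "ft_force": force on the tool from outside, world axes, zero at the start; "ft_torque": the same for the moment, N m; "grip_width": finger opening in m.
Only numpy, scipy, OpenCV 4.12 (cv2) and the standard library are available. Lean on these libraries where they do the work, as an engineer would, in place of code of your own. Each camera call takes 0.05 s, during which the arm holds its last target. There are 200 camera calls.

## Working session

There is one attempt and no reset: what is moved stays moved. The work goes in short steps, Python scripts to look and compute and a tool call to move; the robot and the scene stay as the last step left them, time stands still between calls to the robot, and variables do not carry over. Pictures are saved under pics/ and viewed, about 8 in all and at most 12, crops included, and the job is handed in when it is done.

Besides the shell and the picture viewer there is one more tool, called after ">>>" as a command line: name --pt "numbers of a row" for each row, then --argument value for the rest. arm_command: Moves the arm, as the interface text tells. Its arguments: {"type":"object","properties":{"translation":{"type":"array","items":{"type":"array","items":{"type":"number"}}},"turn":{"type":"array","items":{"type":"number"}},"hand":{"type":"array","items":{"type":"number"}}},"required":["translation","turn","hand"]}

```bash
mkdir -p pics; cat > h.py <<'E'
from workcell import *
import numpy as np, cv2
def px2w(cam,d,r,c,z=None):
    i=camera_info(cam);K=i["mtx"];T=np.linalg.inv(np.array(i["world_to_cam"]))
    ray=np.linalg.inv(np.array(K))@[c,r,1.]
    if z is None:
        p=ray*d[int(round(r)),int(round(c))]
        return T[:3,:3]@p+T[:3,3]
    w=T[:3,:3]@ray;o=T[:3,3]
    return o+w*(z-o[2])/w[2]
E
python3 - <<'E'
from h import *
o=get_obs();print(o["eef_pos"],o["tool_rot"],o["grip_width"],o["clock"],[k for k in o])
p,d=camera("top");cv2.imwrite("pics/top.png",p[:,:,::-1]);np.save("top.npy",d);np.save("topp.npy",p)
for n in ["disc_center","stage","key_round_top","key_bar_top","key_square_top","key_cross_top","square_plate","scanner"]:
    for x in spot_point("top",n)[:4]:
        r,c=x["location"];print(n,round(x["conf"],2),np.round([r,c]),np.round(px2w("top",d,r,c),3))
p,d=camera("scene");cv2.imwrite("pics/scene.png",p[:,:,::-1])
E
ls
```

```text
[0.1994168  0.45784822 0.24440708] [ 2.03966256e-01  9.78977344e-01 -1.03623977e-03 -2.28443423e-04] 0.08512465626920868 0.0 ['clock', 'joint_pos', 'joint_vel', 'tau', 'eef_pos', 'tool_rot', 'ft_force', 'ft_torque', 'grip_width']
disc_center 0.83 [302. 407.] [ 0.437 -0.261  0.008]
disc_center 0.66 [296. 452.] [ 0.453 -0.368  0.011]
disc_center 0.65 [309. 498.] [ 0.421 -0.479  0.008]
disc_center 0.6 [333. 435.] [ 0.429 -0.038  1.296]
stage 0.9 [228. 281.] [0.609 0.041 0.07 ]
key_round_top 0.72 [278. 275.] [0.493 0.054 0.084]
key_bar_top 0.71 [271. 331.] [ 0.508 -0.074  0.081]
key_square_top 0.65 [271. 300.] [ 0.509 -0.002  0.083]
key_square_top 0.63 [188. 404.] [ 0.7   -0.243  0.094]
key_cross_top 0.74 [281. 256.] [0.487 0.099 0.078]
square_plate 0.58 [297. 157.] [0.45  0.344 0.007]
scanner 0.58 [251. 285.] [0.557 0.034 0.059]
scanner 0.37 [173. 334.] [ 0.758 -0.084  0.005]
h.py
pics
top.npy
topp.npy
```

View pics/top.png

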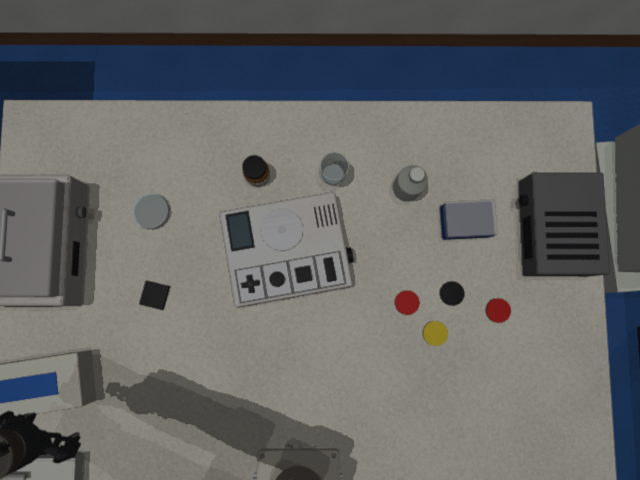

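View pics/scene.png

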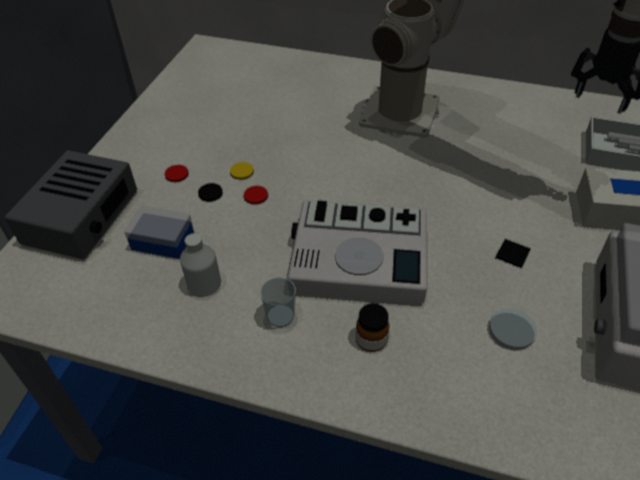

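The disc could be confused with red (302,407), red (310,498), yellow (333,435) and the black square (295,155). The only round black one is at row 293, col 452. Next I'll refine it and take a close crop.

```bash
python3 - <<'E'
from h import *
import workcell
print([n for n in dir(workcell) if not n.startswith('__')], getattr(workcell,'tip_reach',None))
p=np.load("topp.npy");d=np.load("top.npy")
g=p.max(2)
def blobs(r0,r1,c0,c1,th,z):
    m=(g[r0:r1,c0:c1]<th).astype(np.uint8)
    n,l,s,ce=cv2.connectedComponentsWithStats(m)
    for k in range(1,n):
        if s[k,4]>40:
            r,c=ce[k][1]+r0,ce[k][0]+c0
            print(s[k],np.round([r,c],1),np.round(px2w("top",d,r,c,z),4))
print("disc");blobs(270,320,430,475,60,0.010)
print("keys");blobs(250,305,232,350,60,0.080)
print("plate");blobs(275,320,130,180,60,0.01)
for n in ["disc_center","stage"]:
    for x in spot_point("top",n): print(n,x)
r=p[215:245,260:305]
c=cv2.resize(p[180:350,220:520],None,fx=2.6,fy=2.6,interpolation=cv2.INTER_CUBIC)
cv2.imwrite("pics/crop.png",c[:,:,::-1])
for q in camera_info("wrist").items(): print(q)
E
```

```text
['Unreachable', 'camera', 'camera_info', 'get_obs', 'job_done', 'search_frame', 'spot_point', 'tip_reach'] 0.014
disc
[ 10  12  24  23 447] [293.  451.6] [ 0.4591 -0.3682  0.01  ]
keys
[ 92   8  12  24 208] [269.2 329.5] [ 0.5123 -0.0707  0.08  ]
[ 63  16  17  17 220] [273.9 303.2] [ 0.5017 -0.0103  0.08  ]
[ 38  22  15  15 171] [278.8 276.8] [0.4905 0.0503 0.08  ]
[ 10  25  18  18 156] [283.7 250.1] [0.4795 0.1111 0.08  ]
plate
[ 10   6  30  29 602] [294.9 154.3] [0.4557 0.3502 0.01  ]
disc_center {'location': [302.5, 407.3], 'conf': 0.83}
disc_center {'location': [295.5, 451.9], 'conf': 0.66}
disc_center {'location': [308.7, 497.7], 'conf': 0.65}
disc_center {'location': [332.6, 435.3], 'conf': 0.6}
stage {'location': [228.1, 281.4], 'conf': 0.9}
('mtx', array([[424.33067309,   0.        , 323.09313355],
       [  0.        , 424.33067309, 246.31530183],
       [  0.        ,   0.        ,   1.        ]]))
('world_to_cam', array([[ 3.99528388e-01,  9.16720544e-01, -7.15729144e-04,
        -4.99216448e-01],
       [ 8.82926820e-01, -3.84590020e-01,  2.69315331e-01,
        -3.57814009e-02],
       [ 2.46611635e-01, -1.08231057e-01, -9.63051785e-01,
         3.79277290e-01],
       [ 0.00000000e+00,  0.00000000e+00,  0.00000000e+00,
         1.00000000e+00]]))
```

View pics/crop.png

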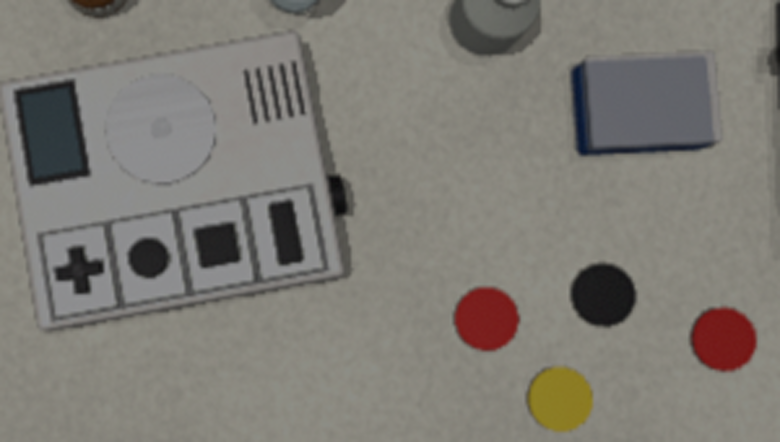

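```bash
cat >> h.py <<'E'
from scipy.spatial.transform import Rotation as R
def go(*ts):
    o=get_obs();M=R.from_quat(o["tool_rot"]).as_matrix()
    print("t",round(o["clock"],2),"pos",np.round(o["eef_pos"],4),"w",round(o["grip_width"],4),"F",np.round(o["ft_force"],1),"q",np.round(o["joint_pos"],2),"x",np.round(M[:,0],4),"z",np.round(M[:,2],4))
    for t in ts: print(t,"->",np.round(100*M.T@(np.array(t)-o["eef_pos"]),2))
E
python3 -c "
from h import *
go((.459,-.368,.245))"
```

```text
t 0.6 pos [0.1997 0.4584 0.2453] w 0.0853 F [-0.5  0.1  0.7] q [ 1.16  0.24  0.    1.34 -0.    1.57] x [-0.9168  0.3994 -0.    ] z [ 0.  0. -1.]
(0.459, -0.368, 0.245) -> [-5.678e+01 -6.541e+01  3.000e-02]
```

>>> arm_command --pt "-3.3 -3.8 0" --pt "-5.4 -6.2 0" --pt "-8.1 -9.3 0" --pt "-10.7 -12.4 0" --pt "-13.4 -15.5 0" --turn '[0,0,0,0,0]' --hand '[0,0,0,0,0]'

```text
clock: 1.02
eef_pos: [0.2606, 0.2612, 0.2453]
tool_rot: [0.203, 0.979, 0.0, 0.0]
ft_force: [0.9, -0.5, -0.5]
grip_width: 0.0853
```

>>> arm_command --pt "-2.7 -3.1 0" --pt "-5.4 -6.2 0" --pt "-8.1 -9.3 0" --pt "-10.7 -12.4 0" --pt "-13.4 -15.5 0" --turn '[0,0,0,0,0]' --hand '[0,0,0,0,0]'

```text
clock: 1.43
eef_pos: [0.3216, 0.0654, 0.2457]
tool_rot: [0.204, 0.979, 0.0, 0.001]
ft_force: [1.6, 0.4, -0.4]
grip_width: 0.0853
```

>>> arm_command --pt "-2.7 -3.1 0" --pt "-5.4 -6.2 0" --pt "-8.1 -9.3 0" --pt "-10.7 -12.4 0" --pt "-13.4 -15.5 0" --turn '[0,0,0,0,0]' --hand '[0,0,0,0,0]'

```text
clock: 1.85
eef_pos: [0.3826, -0.1307, 0.2457]
tool_rot: [0.204, 0.979, 0.0, 0.001]
ft_force: [0.7, 0.6, 0.1]
grip_width: 0.0857
```

```bash
python3 -c "
from h import *
go((.459,-.368,.245),(.459,-.368,.15))"
```

```text
t 1.85 pos [ 0.3826 -0.1307  0.2457] w 0.0857 F [0.7 0.6 0.1] q [-0.33  0.05 -0.22  1.3   0.    0.08] x [-0.9165  0.4001 -0.0011] z [ 1.2e-03 -1.0e-04 -1.0e+00]
(0.459, -0.368, 0.245) -> [-16.5  -18.69   0.08]
(0.459, -0.368, 0.15) -> [-16.49 -18.69   9.58]
```

>>> arm_command --pt "-2.7 -3.1 0" --pt "-5.4 -6.2 0" --pt "-8.1 -9.3 0" --pt "-10.7 -12.4 0" --pt "-13.4 -15.4 0" --turn '[0,0,0,0,0]' --hand '[0,0,0,0,0]'

```text
clock: 2.27
eef_pos: [0.4439, -0.3254, 0.2453]
tool_rot: [0.204, 0.979, -0.0, 0.0]
ft_force: [1.1, 0.5, 0.3]
grip_width: 0.0854
```

>>> arm_command --pt "-3.1 -3.3 0.0" --pt "-3.1 -3.3 3" --pt "-3.1 -3.3 6" --pt "-3.1 -3.3 8" --pt "-3.1 -3.3 8" --turn '[0,0,0,0,0]' --hand '[0,0,0,0,0]'

```text
clock: 2.68
eef_pos: [0.4563, -0.3641, 0.1597]
tool_rot: [0.204, 0.979, 0.002, -0.005]
ft_force: [-0.9, 1.1, 0.3]
grip_width: 0.0853
```

```bash
python3 - <<'E'
from h import *
go((.459,-.368,.13))
p,d=camera("wrist");cv2.imwrite("pics/w1.png",p[:,:,::-1])
m=(p.max(2)<60).astype(np.uint8)
n,l,s,ce=cv2.connectedComponentsWithStats(m)
for k in range(1,n):
    if s[k,4]>300: print(s[k],np.round(ce[k][::-1]),np.round(px2w("wrist",d,ce[k][1],ce[k][0],.01),4))
for x in spot_point("wrist","disc_center"): print(x,np.round(px2w("wrist",d,*x["location"],.005),4))
E
```

```text
t 2.68 pos [ 0.4563 -0.3641  0.1597] w 0.0853 F [-0.9  1.1  0.3] q [-0.67  0.46  0.1   1.22  0.   -0.26] x [-0.9165  0.4     0.0101] z [-0.0082  0.0065 -0.9999]
(0.459, -0.368, 0.13) -> [-0.43 -0.26  2.96]
[ 270  200   86   85 5792] [242. 313.] [ 0.4612 -0.3745  0.01  ]
[    0   314   640   166 49910] [429. 318.] [ 0.6004 -0.432   0.01  ]
{'location': [145.3, 453.6], 'conf': 0.92} [ 0.4412 -0.2641  0.005 ]
{'location': [252.9, 143.0], 'conf': 0.83} [ 0.4237 -0.4905  0.005 ]
{'location': [242.0, 312.6], 'conf': 0.82} [ 0.4645 -0.3768  0.005 ]
{'location': [76.9, 314.2], 'conf': 0.82} [ 0.3654 -0.3317  0.005 ]
```

View pics/w1.png

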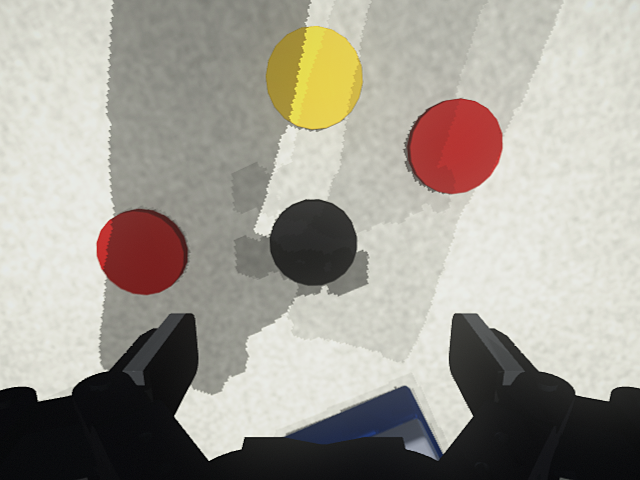

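>>> arm_command --pt "-0.5 0.3 3" --pt "-0.5 0.3 6" --pt "-0.5 0.3 6" --pt "-0.5 0.3 6" --pt "-0.5 0.3 6" --turn '[0,0,0,0,0]' --hand '[0.15,0.15,0.15,0.15,0.15]'

```text
clock: 3.2
eef_pos: [0.4662, -0.3659, 0.1081]
tool_rot: [0.204, 0.979, -0.001, 0.002]
ft_force: [-0.1, -1.0, 0.2]
grip_width: 0.0729
```

```bash
python3 - <<'E'
from h import *
p,d=camera("wrist");cv2.imwrite("pics/w2.png",p[:,:,::-1])
m=(p.max(2)<60).astype(np.uint8)
n,l,s,ce=cv2.connectedComponentsWithStats(m)
for k in range(1,n):
    if s[k,4]>300:
        w=px2w("wrist",d,ce[k][1],ce[k][0],.01);print(s[k],np.round(ce[k][::-1]),np.round(w,4))
go((.460,-.371,.017))
# finger tips (in camera depth): points closer than 0.2
w2=np.array(camera_info("wrist")["world_to_cam"])
K=np.array(camera_info("wrist")["mtx"]);o=get_obs();M=R.from_quat(o["tool_rot"]).as_matrix()
r,c=np.mgrid[250:480,0:640];r=r.ravel();c=c.ravel();z=d[r,c]
ok=(z>0.02)&(z<0.6);P=(np.linalg.inv(K)@np.array([c,r,np.ones_like(r)]))*z
W=(np.linalg.inv(w2)@np.vstack([P,np.ones_like(z)]))[:3,ok].T
T=(W-o["eef_pos"])@M
for s in(1,-1):
    f=T[(T[:,1]*s>.025)&(T[:,1]*s<.08)&(abs(T[:,0])<.02)&(T[:,2]<.05)]
    print("finger",s,len(f),np.round(np.percentile(f,[0,2,50,98,100],axis=0),4) if len(f) else "")
E
```

```text
[ 255  194  105  104 8306] [247. 307.] [ 0.46   -0.3739  0.01  ]
[    0   308   640   172 54285] [426. 316.] [ 0.5696 -0.4168  0.01  ]
t 3.25 pos [ 0.4665 -0.3661  0.1085] w 0.0727 F [ 0.5  0.2 -0.5] q [-0.67  0.51  0.03  1.09 -0.   -0.25] x [-0.9168  0.3992 -0.0048] z [ 0.0039 -0.0031 -1.    ]
(0.46, -0.371, 0.017) -> [ 0.44 -0.69  9.14]
finger 1 21148 [[-0.0134  0.025  -0.078 ]
 [-0.0087  0.0259 -0.073 ]
 [ 0.0098  0.0468 -0.0491]
 [ 0.0167  0.0645 -0.0025]
 [ 0.0178  0.068   0.0059]]
finger -1 22197 [[-0.0135 -0.0693 -0.0781]
 [-0.0086 -0.0659 -0.0736]
 [ 0.0101 -0.048  -0.0496]
 [ 0.0167 -0.0259 -0.0028]
 [ 0.0177 -0.025   0.0055]]
```

>>> arm_command --pt "0.4 -0.8 3" --pt "0.4 -0.8 6" --pt "0.4 -0.8 7" --pt "0.4 -0.8 7" --pt "0.4 -0.8 7" --turn '[0,0,0,0,0]' --hand '[0.15,0.15,0.15,0.15,0.15]'

```text
clock: 3.67
eef_pos: [0.4587, -0.3712, 0.0366]
tool_rot: [0.204, 0.979, -0.0, 0.001]
ft_force: [0.9, -0.0, 0.4]
grip_width: 0.0726
```

```bash
python3 - <<'E'
from h import *
p,d=camera("wrist");cv2.imwrite("pics/w3.png",p[:,:,::-1])
go((.46,-.3725,.012))
E
```

```text
t 3.72 pos [ 0.4594 -0.3717  0.0374] w 0.0722 F [ 0.5 -0.6  0.4] q [-0.68  0.58 -0.06  0.93  0.   -0.27] x [-0.9169  0.3992 -0.0031] z [ 0.0025 -0.002  -1.    ]
(0.46, -0.3725, 0.012) -> [-0.08 -0.05  2.54]
```

View pics/w3.png

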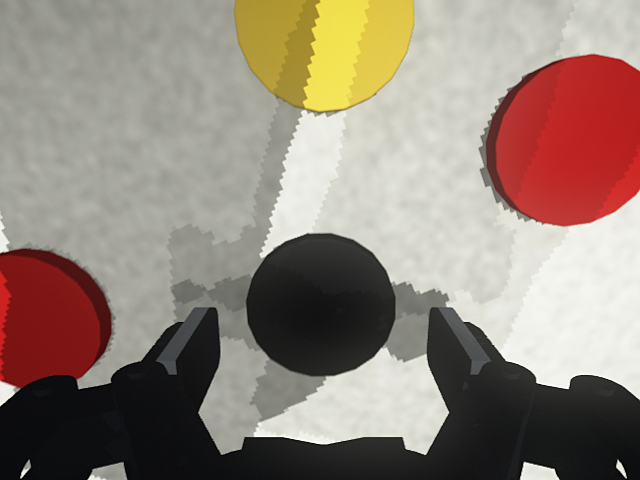

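The disc sits centred between the pads (cols 247–395, pads at 217/430). Next I'll go down and close.

>>> arm_command --pt "0 0 1.5" --pt "0 0 2.5" --pt "0 0 2.5" --pt "0 0 2.5" --pt "0 0 2.5" --turn '[0,0,0,0,0]' --hand '[0.15,0.15,0.15,0.15,0.15]'

```text
clock: 4.13
eef_pos: [0.4586, -0.3711, 0.0112]
tool_rot: [0.204, 0.979, -0.0, 0.001]
ft_force: [-0.2, 0.7, -0.0]
grip_width: 0.0725
```

>>> arm_command --pt "0 0 0" --pt "0 0 0" --pt "0 0 0" --pt "0 0 0" --pt "0 0 0" --turn '[0,0,0,0,0]' --hand '[0.2,0.25,0.3,0.35,0.4]'

```text
clock: 4.55
eef_pos: [0.4585, -0.3712, 0.0117]
tool_rot: [0.204, 0.979, -0.0, 0.001]
ft_force: [-0.0, 0.1, 5.9]
grip_width: 0.0573
```

>>> arm_command --pt "0 0 0" --pt "0 0 0" --pt "0 0 0" --pt "0 0 0" --pt "0 0 0" --turn '[0,0,0,0,0]' --hand '[0.6,0.8,1,1,1]'

```text
clock: 4.97
eef_pos: [0.4585, -0.3712, 0.0117]
tool_rot: [0.204, 0.979, -0.0, 0.001]
ft_force: [-1.9, 1.2, 5.1]
grip_width: 0.0575
```

```bash
python3 -c "
from h import *
go()"
```

```text
t 4.97 pos [ 0.4585 -0.3712  0.0117] w 0.0575 F [-1.9  1.2  5.1] q [-0.68  0.61 -0.08  0.88 -0.   -0.27] x [-0.9168  0.3994 -0.0015] z [ 0.0012 -0.0011 -1.    ]
```

>>> arm_command --pt "0 0 -0.5" --pt "0 0 -1.5" --pt "0 0 -3" --pt "0 0 -5" --pt "0 0 -5" --turn '[0,0,0,0,0]' --hand '[1,1,1,1,1]'

```text
clock: 5.38
eef_pos: [0.4603, -0.3726, 0.0648]
tool_rot: [0.204, 0.979, -0.002, 0.003]
ft_force: [0.8, 0.1, 0.1]
grip_width: 0.057
```

```bash
python3 - <<'E'
from h import *
p,d=camera("wrist");cv2.imwrite("pics/w4.png",p[:,:,::-1])
go()
o=get_obs();M=R.from_quat(o["tool_rot"]).as_matrix()
for x in spot_point("wrist","disc_center"): 
    r,c=x["location"];w=px2w("wrist",d,r,c);print(x,np.round(w,4),"tool",np.round((w-o["eef_pos"])@M,4))
E
```

```text
t 5.43 pos [ 0.4598 -0.3722  0.0631] w 0.0569 F [ 0.4 -0.3  0.4] q [-0.68  0.55 -0.03  0.99  0.   -0.27] x [-0.9168  0.3994 -0.0055] z [ 0.0045 -0.0036 -1.    ]
{'location': [331.9, 323.9], 'conf': 0.75} [ 0.4574 -0.3711  0.061 ] tool [0.0026 0.     0.0021]
{'location': [28.3, 327.4], 'conf': 0.73} [ 0.363  -0.3285  0.0073] tool [0.1064 0.0015 0.0553]
{'location': [133.9, 536.2], 'conf': 0.66} [ 0.4345 -0.2646  0.0074] tool [0.0664 0.0887 0.0553]
{'location': [287.9, 73.9], 'conf': 0.66} [ 0.4161 -0.4791  0.0073] tool [-0.0023 -0.1154  0.056 ]
```

View pics/w4.png

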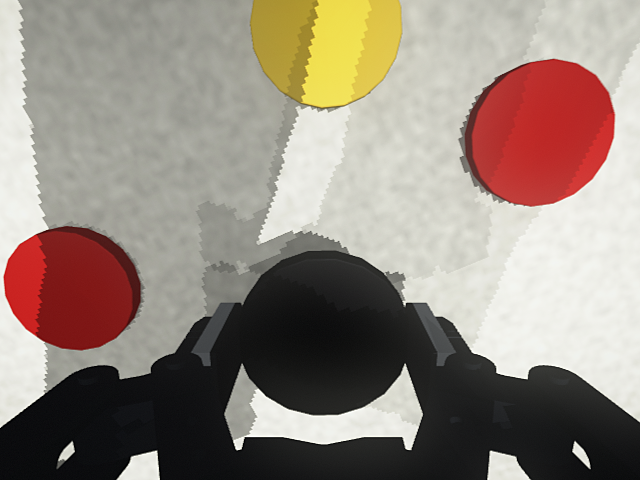

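>>> arm_command --pt "0 0 -3" --pt "0 0 -6" --pt "0 2 -9" --pt "0 5 -9" --pt "0.1 9 -9" --turn '[0,0,0,0,0]' --hand '[1,1,1,1,1]'

```text
clock: 5.9
eef_pos: [0.4938, -0.2896, 0.1518]
tool_rot: [0.206, 0.979, -0.001, 0.002]
ft_force: [1.3, 0.8, -1.4]
grip_width: 0.0573
```

>>> arm_command --pt "0.2 4 0" --pt "0.5 8 0" --pt "0.8 12 0" --pt "1 16 0" --pt "1.2 20 0" --turn '[0,0,0,0,0]' --hand '[1,1,1,1,1]'

```text
clock: 6.32
eef_pos: [0.5614, -0.0977, 0.1491]
tool_rot: [0.204, 0.979, -0.0, -0.001]
ft_force: [0.4, -0.3, -0.9]
grip_width: 0.0571
```

>>> arm_command --pt "0.3 4 0" --pt "0.6 8 0" --pt "1 11 0" --pt "1.3 13 0" --pt "1.3 14 0" --turn '[0,0,0,0,0]' --hand '[1,1,1,1,1]'

```text
clock: 6.73
eef_pos: [0.6055, 0.0371, 0.1487]
tool_rot: [0.202, 0.979, 0.0, -0.001]
ft_force: [1.0, 0.3, -0.2]
grip_width: 0.0573
```

```bash
python3 - <<'E'
from h import *
go((.611,.040,.10),(.611,.040,.0785))
print(px2w("top",None,228.1,281.4,.066))
p,d=camera("wrist");go()
for n in ["stage","key_round_top","key_square_top","key_bar_top","key_cross_top"]:
  z=.066 if n=="stage" else .08
  for x in spot_point("wrist",n)[:2]:
    r,c=x["location"];print(n,x,np.round(px2w("wrist",d,r,c,z),4))
E
```

```text
t 6.73 pos [0.6055 0.0371 0.1487] w 0.0573 F [ 1.   0.3 -0.2] q [0.06 0.51 0.14 1.21 0.   0.47] x [-0.9184  0.3957  0.0025] z [-2.5e-03  6.0e-04 -1.0e+00]
(0.611, 0.04, 0.1) -> [-0.4   0.48  4.87]
(0.611, 0.04, 0.0785) -> [-0.41  0.49  7.02]
[0.61004139 0.04140785 0.066     ]
t 6.78 pos [0.6062 0.0373 0.1489] w 0.0573 F [ 1.7  1.7 -0.6] q [0.06 0.51 0.14 1.21 0.   0.47] x [-0.9185  0.3954  0.0018] z [-0.0016  0.001  -1.    ]
key_round_top {'location': [24.4, 237.7], 'conf': 0.76} [0.4899 0.0436 0.08  ]
key_round_top {'location': [190.1, 27.6], 'conf': 0.26} [ 0.5136 -0.0784  0.08  ]
key_square_top {'location': [111.2, 130.0], 'conf': 0.63} [ 0.5019 -0.0171  0.08  ]
key_bar_top {'location': [189.2, 26.4], 'conf': 0.93} [ 0.5126 -0.0801  0.08  ]
```

>>> arm_command --pt "-0.4 0.2 2" --pt "-0.4 0.2 4" --pt "-0.4 0.2 5.5" --pt "-0.4 0.2 5.5" --pt "-0.4 0.2 5.5" --turn '[0,0,0,0,0]' --hand '[1,1,1,1,1]'

```text
clock: 7.45
eef_pos: [0.6094, 0.0326, 0.0946]
tool_rot: [0.205, 0.979, -0.0, -0.001]
ft_force: [0.4, -0.1, 0.7]
grip_width: 0.0575
```

>>> arm_command --pt "0 0 0.5" --pt "0 0 0.9" --pt "0 0 1.2" --pt "0 0 1.3" --pt "0 0 1.3" --turn '[0,0,0,0,0]' --hand '[1,1,1,1,1]'

```text
clock: 7.87
eef_pos: [0.6103, 0.0341, 0.0823]
tool_rot: [0.204, 0.979, -0.0, -0.0]
ft_force: [0.7, 1.2, -1.3]
grip_width: 0.0569
```

```bash
python3 - <<'E'
from h import *
go((.611,.038,.0775))
p,d=camera("scene");cv2.imwrite("pics/s2.png",cv2.resize(p[170:340,240:480],None,fx=3,fy=3,interpolation=2)[:,:,::-1])
go()
E
```

```text
t 7.87 pos [0.6103 0.0341 0.0823] w 0.0569 F [ 0.7  1.2 -1.3] q [ 0.06  0.57  0.06  1.06 -0.    0.47] x [-9.168e-01  3.993e-01  1.000e-04] z [-1.e-04 -0.e+00 -1.e+00]
(0.611, 0.038, 0.0775) -> [0.09 0.39 0.48]
t 7.92 pos [0.6104 0.0341 0.0824] w 0.0573 F [ 0.2 -0.   0.1] q [ 0.06  0.57  0.06  1.06 -0.    0.47] x [-9.168e-01  3.992e-01 -1.000e-04] z [ 1.e-04 -0.e+00 -1.e+00]
```

View pics/s2.png

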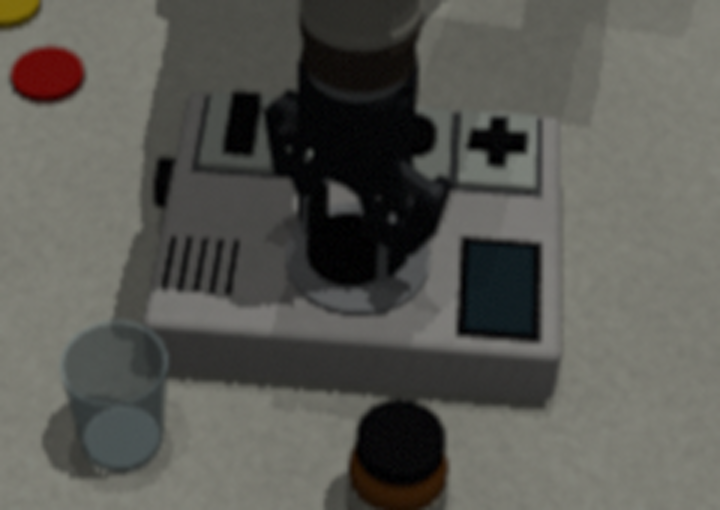

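The disc is over the stage (crop centre about (345,245)), slightly to the stage's left. I'll shift it 4 mm and lower to contact.

>>> arm_command --pt "0.1 0.4 0" --pt "0.1 0.4 0.2" --pt "0.1 0.4 0.3" --pt "0.1 0.4 0.4" --pt "0.1 0.4 0.4" --turn '[0,0,0,0,0]' --hand '[1,1,1,1,1]'

```text
clock: 8.33
eef_pos: [0.6108, 0.0382, 0.078]
tool_rot: [0.204, 0.979, -0.0, -0.0]
ft_force: [0.2, 0.5, -1.1]
grip_width: 0.0574
```

>>> arm_command --pt "0 0 0.1" --pt "0 0 0.1" --turn '[0,0]' --hand '[1,1]'

```text
clock: 8.5
eef_pos: [0.6111, 0.0381, 0.0778]
tool_rot: [0.204, 0.979, 0.0, 0.0]
ft_force: [-0.5, 0.7, 2.8]
grip_width: 0.0571
```

>>> arm_command --pt "0 0 0.05" --pt "0 0 0.05" --pt "0 0 0.05" --turn '[0,0,0]' --hand '[1,1,1]'

```text
clock: 8.75
eef_pos: [0.6111, 0.0381, 0.0777]
tool_rot: [0.204, 0.979, 0.0, 0.0]
ft_force: [-3.3, -0.1, 4.4]
grip_width: 0.0573
```

>>> arm_command --pt "0 0 0" --pt "0 0 0" --pt "0 0 0" --pt "0 0 0" --pt "0 0 0" --turn '[0,0,0,0,0]' --hand '[0.3,0.25,0.2,0.15,0.1]'

```text
clock: 9.17
eef_pos: [0.6111, 0.0381, 0.0766]
tool_rot: [0.204, 0.979, -0.0, -0.0]
ft_force: [0.0, -0.1, 0.7]
grip_width: 0.0767
```

>>> arm_command --pt "0 0 0" --pt "0 0 -1" --pt "0 0 -3" --pt "0 0 -5" --pt "0 0 -8" --turn '[0,0,0,0,0]' --hand '[0.1,0.1,0.1,0.1,0.1]'

```text
clock: 9.58
eef_pos: [0.6096, 0.038, 0.1561]
tool_rot: [0.204, 0.979, -0.001, -0.002]
ft_force: [0.3, -0.8, -0.2]
grip_width: 0.0768
```

```bash
python3 - <<'E'
from h import *
p,d=camera("wrist");cv2.imwrite("pics/w5.png",p[:,:,::-1])
go((.490,.047,.13))
for n in ["disc_center","key_round_top","key_square_top","key_bar_top","key_cross_top"]:
  for x in spot_point("wrist",n)[:1]:
    r,c=x["location"];print(n,x,np.round(px2w("wrist",d,r,c,.076 if n[0]=="d" else .08),4), np.round(px2w("wrist",d,r,c),4))
E
```

```text
t 9.63 pos [0.6137 0.0383 0.1646] w 0.0768 F [ 1.9 -0.2  3.9] q [ 0.06  0.5   0.18  1.24 -0.    0.47] x [-0.9168  0.3993 -0.0077] z [ 8.7e-03  5.0e-04 -1.0e+00]
(0.49, 0.047, 0.13) -> [11.71 -4.15  3.35]
disc_center {'location': [265.1, 323.9], 'conf': 0.97} [0.6186 0.0368 0.076 ] [0.6162 0.0378 0.0835]
key_round_top {'location': [21.8, 235.8], 'conf': 0.63} [0.4946 0.0472 0.08  ] [0.4959 0.0476 0.085 ]
key_square_top {'location': [104.6, 132.5], 'conf': 0.75} [ 0.5053 -0.0125  0.08  ] [ 0.5057 -0.0118  0.082 ]
key_bar_top {'location': [181.8, 30.2], 'conf': 0.94} [ 0.5154 -0.0758  0.08  ] [ 0.5156 -0.0752  0.0809]
key_cross_top {'location': [264.4, 324.3], 'conf': 0.59} [0.61   0.0383 0.08  ] [0.611  0.0378 0.0766]
```

View pics/w5.png

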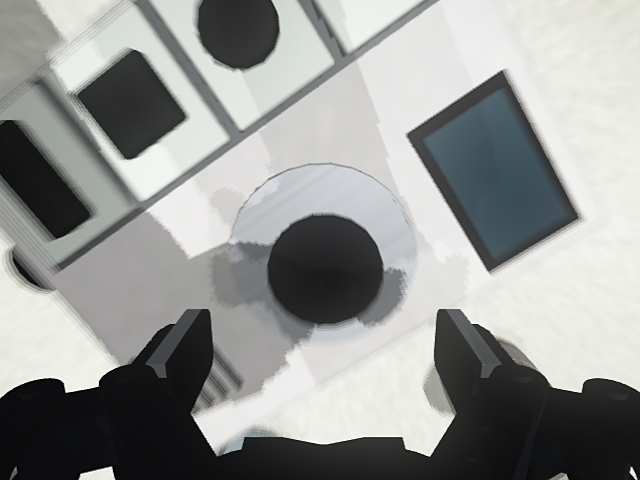

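The disc (269,325, radius about 57 px) lies wholly on the stage (centre about (253,323), radius about 93 px). It is offset by roughly 8 mm, so the window is covered. On to the keys, with closed fingers.

>>> arm_command --pt "3 -1.1 0" --pt "6 -2.2 0" --pt "9 -3.2 0" --pt "11.6 -4.1 0" --pt "11.6 -4.1 0" --turn '[0,0,0,0,0]' --hand '[0.3,0.6,0.9,1,1]'

```text
clock: 10.3
eef_pos: [0.4807, 0.0468, 0.1545]
tool_rot: [0.204, 0.979, -0.001, -0.005]
ft_force: [-0.8, 0.3, -0.4]
grip_width: 0.0163
```

>>> arm_command --pt "0 0 2" --pt "0 0 3.5" --pt "0 0 3.5" --pt "0 0 3.5" --pt "0 0 3.5" --turn '[0,0,0,0,0]' --hand '[1,1,1,1,1]'

```text
clock: 10.72
eef_pos: [0.4886, 0.0469, 0.1219]
tool_rot: [0.204, 0.979, -0.0, -0.0]
ft_force: [0.6, 0.4, 0.1]
grip_width: 0.0003
```

```bash
python3 - <<'E'
from h import *
go((.4905,.047,.096),(.4905,.047,.084))
p,d=camera("wrist");cv2.imwrite("pics/w6.png",p[:,:,::-1])
go()
E
```

```text
t 10.72 pos [0.4886 0.0469 0.1219] w 0.0003 F [0.6 0.4 0.1] q [ 0.1   0.31 -0.23  1.02  0.    0.51] x [-9.168e-01  3.994e-01  4.000e-04] z [-5.e-04 -0.e+00 -1.e+00]
(0.4905, 0.047, 0.096) -> [-0.17  0.09  2.59]
(0.4905, 0.047, 0.084) -> [-0.17  0.09  3.79]
t 10.77 pos [0.489  0.0469 0.1223] w 0.0002 F [ 1.2  0.2 -0.1] q [ 0.1   0.31 -0.23  1.02  0.    0.51] x [-9.168e-01  3.994e-01 -6.000e-04] z [ 6.e-04  1.e-04 -1.e+00]
```

View pics/w6.png

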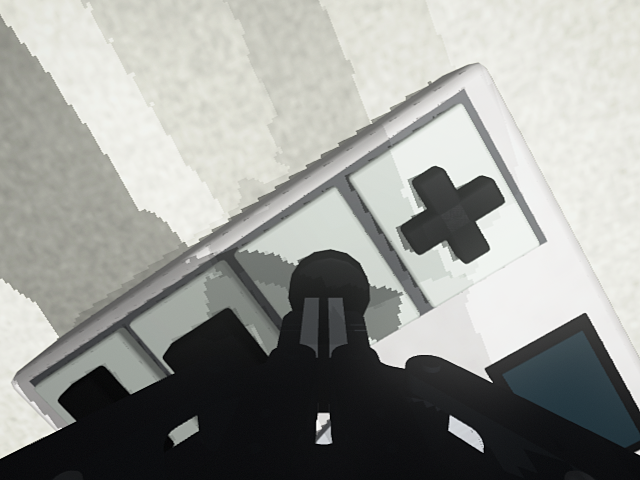

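The closed fingertips (about (300,325)) are over the round key (288,329), clear of the cross at (215,452). Pressing now.

>>> arm_command --pt "-0.1 0.1 1.5" --pt "-0.1 0.1 2.6" --pt "-0.1 0.1 3.2" --pt "-0.1 0.1 3.7" --pt "-0.1 0.1 3.7" --turn '[0,0,0,0,0]' --hand '[1,1,1,1,1]'

```text
clock: 11.18
eef_pos: [0.4904, 0.0475, 0.0862]
tool_rot: [0.204, 0.979, 0.0, 0.001]
ft_force: [-2.2, -0.2, 3.2]
grip_width: 0.0
```

>>> arm_command --pt "0 0 0.1" --pt "0 0 0.1" --pt "0 0 0.1" --turn '[0,0,0]' --hand '[1,1,1]'

```text
clock: 11.43
eef_pos: [0.4904, 0.0475, 0.0859]
tool_rot: [0.204, 0.979, 0.0, 0.001]
ft_force: [-2.7, -0.8, 10.7]
grip_width: -0.0
```

Force of 10.7 N at the stop means the round key was fully down. Next is the bar key.

>>> arm_command --pt "0 0 -0.5" --pt "0 0 -2" --pt "0 0 -4" --pt "-1.5 -2.3 -4" --pt "-3.5 -5.2 -4" --turn '[0,0,0,0,0]' --hand '[1,1,1,1,1]'

```text
clock: 11.85
eef_pos: [0.5023, -0.0131, 0.1259]
tool_rot: [0.202, 0.979, 0.001, 0.002]
ft_force: [0.6, 0.2, 0.9]
grip_width: 0.0001
```

>>> arm_command --pt "-2 -3 0" --pt "-3.4 -5.1 0" --pt "-3.4 -5.1 0" --pt "-3.4 -5.1 0" --pt "-3.4 -5.1 0" --turn '[0,0,0,0,0]' --hand '[1,1,1,1,1]'

```text
clock: 12.27
eef_pos: [0.5117, -0.0744, 0.1239]
tool_rot: [0.204, 0.979, 0.0, -0.0]
ft_force: [-0.0, 0.4, 0.5]
grip_width: -0.0001
```

```bash
python3 - <<'E'
from h import *
go((.5125,-.0745,.096),(.5125,-.0745,.084))
p,d=camera("wrist");cv2.imwrite("pics/w7.png",p[:,:,::-1])
E
```

```text
t 12.27 pos [ 0.5117 -0.0744  0.1239] w -0.0001 F [-0.   0.4  0.5] q [-0.14  0.36 -0.16  1.05  0.    0.27] x [-9.166e-01  3.997e-01  3.000e-04] z [-2.e-04  4.e-04 -1.e+00]
(0.5125, -0.0745, 0.096) -> [-0.08  0.03  2.79]
(0.5125, -0.0745, 0.084) -> [-0.08  0.03  3.99]
```

View pics/w7.png

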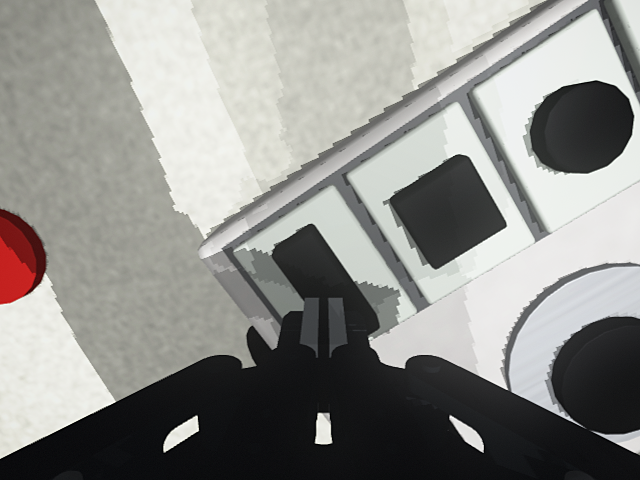

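The tips (300,325) are over the bar (centre about (282,327)), and the round key at (127,582) is up again. Pressing the bar.

>>> arm_command --pt "-0.1 0 1.7" --pt "-0.1 0 2.8" --pt "-0.1 0 3.4" --pt "-0.1 0 3.9" --pt "-0.1 0 3.9" --turn '[0,0,0,0,0]' --hand '[1,1,1,1,1]'

```text
clock: 12.73
eef_pos: [0.5123, -0.0737, 0.0861]
tool_rot: [0.203, 0.979, 0.0, -0.0]
ft_force: [-2.7, 1.8, 4.6]
grip_width: -0.0001
```

>>> arm_command --pt "0 0 0.1" --pt "0 0 0.1" --pt "0 0 0.1" --turn '[0,0,0]' --hand '[1,1,1]'

```text
clock: 12.98
eef_pos: [0.5124, -0.0737, 0.0859]
tool_rot: [0.203, 0.979, 0.001, 0.0]
ft_force: [-5.5, 2.9, 13.0]
grip_width: 0.0006
```

>>> arm_command --pt "0 0 -0.5" --pt "0 0 -2" --pt "0 0 -4" --pt "1.2 1.8 -4" --pt "2.4 3.6 -4" --turn '[0,0,0,0,0]' --hand '[1,1,1,1,1]'

```text
clock: 13.4
eef_pos: [0.5065, -0.0322, 0.1256]
tool_rot: [0.205, 0.979, 0.0, 0.002]
ft_force: [0.8, -0.1, -1.3]
grip_width: 0.0003
```

>>> arm_command --pt "1 1.5 0" --pt "1 1.5 0" --pt "1 1.5 0" --pt "1 1.5 0" --pt "1 1.5 0" --turn '[0,0,0,0,0]' --hand '[1,1,1,1,1]'

```text
clock: 13.82
eef_pos: [0.5022, -0.0151, 0.1239]
tool_rot: [0.204, 0.979, -0.0, 0.0]
ft_force: [-0.8, 0.8, -0.0]
grip_width: -0.0001
```

```bash
python3 - <<'E'
from h import *
go((.502,-.0135,.096),(.502,-.0135,.084))
E
```

```text
t 13.82 pos [ 0.5022 -0.0151  0.1239] w -0.0001 F [-0.8  0.8 -0. ] q [-0.03  0.33 -0.2   1.04 -0.    0.38] x [-9.166e-01  3.997e-01 -4.000e-04] z [ 3.e-04 -4.e-04 -1.e+00]
(0.502, -0.0135, 0.096) -> [0.08 0.14 2.79]
(0.502, -0.0135, 0.084) -> [0.08 0.14 3.99]
```

>>> arm_command --pt "0.1 0.1 1.7" --pt "0.1 0.1 2.8" --pt "0.1 0.1 3.4" --pt "0.1 0.1 3.9" --pt "0.1 0.1 3.9" --turn '[0,0,0,0,0]' --hand '[1,1,1,1,1]'

```text
clock: 14.23
eef_pos: [0.5012, -0.0141, 0.086]
tool_rot: [0.204, 0.979, -0.0, -0.0]
ft_force: [-4.0, -0.6, 5.2]
grip_width: -0.0001
```

>>> arm_command --pt "0 0 0.1" --pt "0 0 0.1" --pt "0 0 0.1" --turn '[0,0,0]' --hand '[1,1,1]'

```text
clock: 14.48
eef_pos: [0.5012, -0.0141, 0.0859]
tool_rot: [0.204, 0.979, -0.0, 0.0]
ft_force: [-6.3, 0.5, 14.4]
grip_width: 0.0002
```

>>> arm_command --pt "0 0 -0.5" --pt "0 0 -2" --pt "0 0 -5" --pt "0 0 -8" --pt "3 0 -10" --turn '[0,0,0,0,0]' --hand '[1,1,1,1,1]'

```text
clock: 14.9
eef_pos: [0.4791, -0.0029, 0.1869]
tool_rot: [0.205, 0.979, 0.0, 0.004]
ft_force: [2.9, 0.5, 0.8]
grip_width: 0.0
```

>>> arm_command --pt "4 0 0" --pt "8 0 0" --pt "12 0 0" --pt "12 0 0" --pt "12 0 0" --turn '[0,0,0,0,0]' --hand '[1,1,1,1,1]'

```text
clock: 15.32
eef_pos: [0.3622, 0.0468, 0.1841]
tool_rot: [0.203, 0.979, 0.0, 0.0]
ft_force: [0.8, -0.0, 0.3]
grip_width: -0.0002
```

```bash
python3 - <<'E'
from h import *
go()
p,d=camera("top");s,_=camera("scene")
q=[cv2.resize(p[185:315,205:365],(480,390),interpolation=2)]
q.append(cv2.resize(s[185:315,270:440],(320,390*320//510),interpolation=2))
im=np.zeros((390,800,3),np.uint8);im[:,:480]=q[0];im[:q[1].shape[0],480:]=q[1]
cv2.imwrite("pics/fin.png",im[:,:,::-1])
g=p.max(2);m=(g[200:260,255:310]<70).astype(np.uint8)
n,l,st,ce=cv2.connectedComponentsWithStats(m)
for k in range(1,n):
    if st[k,4]>100: r,c=ce[k][1]+200,ce[k][0]+255;print("disc",r,c,st[k,4],px2w("top",d,r,c,.076),"stage",px2w("top",d,228.1,281.4,.066),"depth",d[int(r),int(c)])
p0=np.load("topp.npy");df=np.abs(p.astype(int)-p0).max(2)>40
w,_=camera("wrist")
E
```

```text
t 15.32 pos [0.3622 0.0468 0.1841] w -0.0002 F [ 0.8 -0.   0.3] q [ 0.13  0.01 -0.42  1.13 -0.    0.54] x [-9.174e-01  3.981e-01 -4.000e-04] z [ 5.e-04 -1.e-04 -1.e+00]
disc 226.81744421906694 281.9026369168357 493 [0.61158181 0.03961067 0.076     ] stage [0.61004139 0.04140785 0.066     ] depth 1.2316371
```

View pics/fin.png

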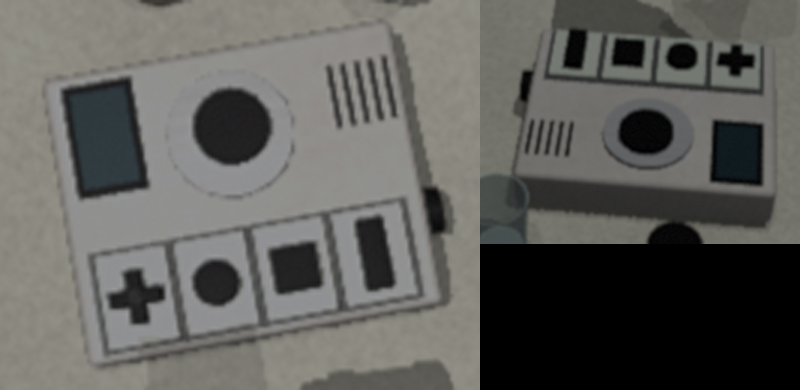

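The disc lies flat on the stage, about 2–5 mm off centre. All four keys are up and the arm is clear.

```bash
python3 -c "
from workcell import *
print(job_done())"
```

```text
the job is handed in; nothing more can be done
None
```

The job is handed in: the black disc is on the stage, and I pressed the round, bar and square keys in that order. It took about 15.4 s of the 58 s allowed.

- **Disc:** I gripped it between the red and yellow look-alikes, set it on the stage in light contact (about 4 N), then let go. In the last top view it lies flat and wholly on the stage, about 2 mm off centre by calculation. No glass shows, so the window is covered.
- **Keys:** Each one stopped with the tool at 0.0859 m, at 10.7, 13.0 and 14.4 N. The springs need about 4 N, so all three went fully down. I had no direct reading of key travel. The last pictures show all four keys up, and I never touched the cross key.
- **Checks that disagreed:**
  - The top and wrist cameras differed by about 6 mm in y, so I aimed between them.
  - The wrist picture after release suggested the disc was about 8 mm off centre. Either figure is within the 20 mm allowed.
  - The grip read 57 mm on the 60 mm disc, though it held firmly.
- **Not checked:** I did not compare the rest of the bench before and after, but I felt no unexpected contact during the moves.

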